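# Open the sample port of a bench photometer

### The job

Open the sample port of the small white vial photometer for the next vial: press the ribbed front of its hatch down once, all the way, so that the push-push latch lets go, then take the fingers off and let the hatch pop up by itself. Then gently push the sprung-up hatch back from the front, past upright to its stop, and leave it standing open. Only press and push: do not close the hatch again, do not shove the photometer, and leave the vials, beaker and timer beside it alone.

Things in the scene. Friction and masses are not known exactly. Their poses are not given: they have to be found in the camera images.
- photometer: White bench photometer, loose on rubber feet, 2.2 to 3.3 kg, 180 mm deep (x), 140 wide (y). Origin: centre of its underside, on the worktop. Its -x is the front: a console with dark display and grey keys, sloping from 61 mm high at x = -20 to 37 mm at x = -90; behind it a deck 62 mm high. Nothing is over 92 mm high while the hatch is shut. Pushed sideways with 10 N or more it may slide.
- hatch (a joint): Hatch angle (rad). 0 to 0.01: shut, latched, level. Pressed at the front it goes to a firm bottom at -0.10; deeper than -0.08 releases the latch, and when the finger rises the hatch pops within about 1 s to 1.17 and waits there on a sprung ejector. From there it turns with light friction and stays where it is put; 1.57 is upright, 1.75 the stop (leaning a little back).
- hatch_press (a point): Where to press: top face of the hatch, middle of its ribbed front part, 57 mm in front of the hinge axis. Moves with the hatch. Shut, it is 92 mm above the worktop; the latch lets go within 5 mm of travel, the firm bottom is 6 mm lower; 2 to 3 N. The hatch is a grey plate 110 mm wide (y), 6 mm thick, reaching 69 mm (its small lip 74 mm) in front of the hinge, with skirts 12 mm deep inside.
- hatch_edge (a point): Middle of the lower edge of the hatch's front skirt; moves with the hatch. From the hinge axis: shut 69 mm in front, 8 below; popped 34 in front, 61 above; fully open 4 behind, 66 above. An upright finger in front of it, tip 25 to 45 mm above the hinge axis, moving to the photometer's +x pushes the hatch back by this edge (under 3 N) until the finger's front side is level with the hinge axis.
- hatch_hinge (a point): Middle of the hinge axis at the rear of the hatch, 50 mm behind (+x of) the photometer's origin and 82 mm above the worktop. The axis runs along the photometer's y.
- port (a point): Centre of the mouth of the sample well (29 mm across) in the top of the grey port turret, 78 mm above the worktop, x from -14 to +50 mm and y within 49 mm of the photometer's origin. The hatch covers the turret. When it is up, a white latch tongue stands out 25 mm from its inside, 24 to 43 mm right of the centre line, and an ejector pin, top 115 mm above the worktop, stands 41 mm left.
- latch_pin (a joint): The latch's follower pin, hidden under the hatch (m): 0 while latched, +0.005 when released. It goes below -0.003 only when the open hatch is pushed shut again, which latches it again.
- vial_0_mid (a point): Centre of a loose 20 ml glass vial with a black cap, 27 mm across, 60 mm high, standing beside the photometer. Leave alone.
- vial_1_mid (a point): Centre of a loose 20 ml glass vial with a white cap, 27 mm across, 60 mm high, standing beside the photometer. Leave alone.
- beaker_mid (a point): Centre of a loose glass beaker, 62 mm across, 81 mm high, standing beside the photometer. Leave alone.
- timer_mid (a point): Centre of a loose white lab timer, 62 x 66 x 18 mm, lying beside the photometer. Leave alone.

How it is judged:
On the way, in this order (a step that is already met when the one before it is completed fails the run):
1. the front of the hatch is pressed down with the fingers until the latch lets go (value of joint hatch below -0.06 rad and contact force between the fingers and photometer above 0.5 N), for 0.02 s.
2. the hatch has popped up by itself, the fingers off it (value of joint hatch between 0.9 and 1.4 rad and contact force between the fingers and photometer below 0.05 N), for 0.3 s.
3. the hatch is pushed back past upright with the fingers (value of joint hatch above 1.6 rad), for 0.1 s.
At the end, for the whole second after the job is handed in: The hatch stands open at rest past upright (more than 1.6 rad; the stop is at 1.75), nobody holding it; the photometer is level and within 25 mm of where it stood; vials, beaker and timer are within 20 mm of where they stood (value of joint hatch above 1.6 rad and velocity of joint hatch between -0.1 and 0.1 rad/s and distance of photometer from where it was at the start of the episode below 0.025 m and angle between photometer's own z axis and vertical below 0.05 rad and distance of each of vial_0_mid, vial_1_mid, beaker_mid, timer_mid from where it was at the start of the episode below 0.02 m); the robot touches nothing.
It fails at once if the hatch is pushed shut again after it popped (value of joint latch_pin below -0.003 m).
It fails at once if the photometer is shoved more than 25 mm, lifted or tipped (distance of photometer from where it was at the start of the episode above 0.025 m or angle between photometer's own z axis and vertical above 0.1 rad).
It fails at once if the photometer is pressed harder than 40 N (contact force between any of the arm, the fingers and photometer above 40 N).
It fails at once if a vial, the beaker or the timer is moved more than 20 mm, lifted or tipped (distance of any of vial_0_mid, vial_1_mid, beaker_mid, timer_mid from where it was at the start of the episode above 0.02 m or angle between any of vial_0_mid, vial_1_mid, beaker_mid, timer_mid's own z axis and vertical above 0.3 rad).
It also fails if it takes over 45 s, if anything falls off the work surface, if the arm or the gripper's body presses on something with over 40 N, if the wrist force passes 120 N, or if a joint passes its speed limit or range.

### The arm

A 6-joint arm with a two-finger parallel gripper is mounted at the origin on a cart in front of the work surface, level with it; the furniture and walls round the work are solid. World frame = base frame: x ahead of the robot, y to its left, z up, the work surface at z = 0. Lengths are in m, angles in rad, forces in N, time in s.
With the tool pointing down it reaches from about 0.25 to 0.775 m from the base axis. Payload 8.9 kg.
Tool frame: the origin (TCP) lies midway between the tips of the shut fingers; the grasp point (between the pads) lies 19 mm behind it; z points along the fingers, x is the direction in which the jaws open and shut, and the axes are right-handed (so a half turn about z gives the same grasp; the last joint's range is limited). The gripper opens to 85 mm and grips with 20 to 120 N. Pads are 22 mm wide; open, the fingers measure 114 mm over their backs; the gripper's body (76 mm by 85 mm) begins 54 mm behind the grasp point. The pads swing forward as they close: fully open they stand 13 mm farther back than shut.
Start: joints at [-1.262, 0.291, -0.153, 1.127, 0, 1.431], TCP at [0.227, -0.473, 0.231] pointing down, gripper open.
Joint ranges: [-2.52, 2.52], [-0.91, 1.74], [-1.3, 1.37], [-1.96, 2.02], [-1.52, 1.47], [-3.14, 3.14]. Speed limits (rad/s): [2.22, 2.22, 2.79, 3.14, 3.14, 3.14].

### API

Orientations are given as a 3x3 rotation matrix whose columns are the frame's x, y, z axes.
In Python, from workcell import status, cams, env, models gives the robot as it stands. The module is installed in compiled form; this text tells all that it offers.
- The arm moves only by the tool step_arm, never from a script. Its argument "motion" is a list of rows, each a list of 3 entries, a list of its own where there are three numbers: the turn, a rotation vector about the tool's x, y, z in degrees, then the shift along the tool's x, y, z in mm, then the finger opening in mm, from 0 to 85.4. A call has 1 to 10 rows; each row is the pose to reach, as a shift and turn from the pose measured when the call began, along the tool's axes at that moment; what a row does not reach only later rows make up. A row lasts 1/12 s, in which the tool goes at most 41.7 mm and 7.16 degrees, less where a joint would pass 70% of its speed; a pose out of reach is approached as far as the arm can. A call with a gripper value outside its range is refused whole. The fingers move at their own pace and stop on an object; "newtons" is the grip in N (left out, the last holds). Time passes only in rows, so rows that repeat a pose let the fingers close. It gives the time, the measured TCP pose, the force and the opening at its end, in the units of the state.
- status.state(): the state, without advancing time (a new reading comes with each control period).
- cams.camera(name): name is "scene" or "top" or "wrist"; returns a dict with "img" (480x640x3 uint8, red, green, blue), "depth" (480x640 float32, m along the optical axis (not along the pixel's ray), 0 where there is no reading), "intrinsics" (3x3 intrinsics, pixels), "rvec" (rotation vector, rad) and "tvec" (3), from world to camera coordinates, as OpenCV has them; the wrist camera has in their place "T_tool_cam" (4x4, takes a point from camera to tool coordinates, whose origin is the TCP and whose axes are the tool frame's). Camera axes: x right, y down, z forward; pixel columns grow to the right and rows downward; lengths in m; the calibration is good to about 2 mm. The wrist camera is an equidistant fisheye: a pixel r from the principal point sees the ray r / f radians off the axis. A picture is of the moment at which its call begins: read the wrist's pose just before it.
- env.close_job(): hands the job in, once; it reports no verdict.
Trained networks look in a picture, given as the dict that the camera call returned (one of the last four; its "shot" number tells which), for a name from the list of things; names that differ only in an ending like _2 or _b are one class to them, and where a whole thing is asked for, a point or a joint stands for the part that bears it (a point fixed in the world has none). Each returns a list of dicts, best first, with "conf" (0 to 1); they miss things now and then, are a little off and sometimes report something else, mostly with a low value. They report only what shows in the picture. A call takes as long as a camera call.
- models.silhouettes(thing, picture): "region" (480x640 bool, what is visible of it) and "bbox" ([left, top, right, bottom] in pixels, round what is visible of it).
The state is a dict: "t": time; "joint_positions": joint angles; "qvel": joint speeds; "joint_torque": joint torques, N m; "tool_pos": TCP position; "tool_rot": TCP orientation; "contact_force": force on the tool from outside, world axes, zero at the start; "moment": the same for the moment, N m; "grip_width": finger opening in m.
Only numpy, scipy, OpenCV 4.12 (cv2) and the standard library are available. Lean on these libraries where they do the work, as an engineer would, in place of code of your own. Each camera call takes 0.05 s, during which the arm holds its last target. There are 200 camera calls.

## Working session

There is one attempt and no reset: what is moved stays moved. The work goes in short steps, Python scripts to look and compute and a tool call to move; the robot and the scene stay as the last step left them, time stands still between calls to the robot, and variables do not carry over. Pictures are saved under pics/ and viewed, about 8 in all and at most 12, crops included, and the job is handed in when it is done.

Besides the shell and the picture viewer there is one more tool, called after "Request:" as name([rows], argument=value, ...), one row to a line, values as JSON. step_arm: Moves the arm, as the interface text tells. Its arguments: {"type":"object","properties":{"motion":{"type":"array","items":{"type":"array"}},"newtons":{"type":"number"}},"required":["motion"]}

```bash
mkdir -p pics; cat > h.py <<'E'
import numpy as np, cv2
from workcell import status, cams, env, models
def cloud(p):
    K=p["intrinsics"]; d=p["depth"]; v,u=np.mgrid[:480,:640]
    c=np.stack([(u-K[0,2])/K[0,0]*d,(v-K[1,2])/K[1,1]*d,d],-1)
    R=cv2.Rodrigues(np.array(p["rvec"],float))[0]; t=np.array(p["tvec"],float).ravel()
    w=(c-t)@R; w[d==0]=np.nan; return w
def save(p,n): cv2.imwrite("pics/"+n,p["img"][...,::-1])
E
python3 - <<'E'
from h import *
for n in("top","scene"):
    p=cams.camera(n); save(p,n+"0.png"); w=cloud(p)
    np.savez(n+"0.npz",w=w)
    for th in("photometer","hatch","hatch_press","vial_0_mid","vial_1_mid","beaker_mid","timer_mid","port"):
        for s in models.silhouettes(th,p)[:2]:
            q=w[s["region"]]; q=q[~np.isnan(q[:,0])]
            print(n,th,round(s["conf"],2),s["bbox"],np.round(np.median(q,0),3) if len(q) else None,np.round(np.percentile(q,[2,98],axis=0),3).tolist() if len(q) else None)
s=status.state();print(s)
E
```

```text
top photometer 0.85 [240.7, 192.9, 353.3, 317.0] [0.537 0.239 0.061] [[0.446, 0.157, 0.036], [0.629, 0.324, 0.094]]
top hatch 0.72 [257.0, 210.5, 338.6, 278.4] [0.553 0.233 0.092] [[0.508, 0.18, 0.087], [0.599, 0.287, 0.095]]
top hatch_press 0.81 [261.9, 211.6, 335.8, 277.2] [0.553 0.233 0.092] [[0.508, 0.18, 0.088], [0.599, 0.286, 0.095]]
top vial_0_mid 0.69 [222.5, 217.8, 241.4, 234.9] [0.585 0.351 0.055] [[0.575, 0.342, -0.0], [0.598, 0.365, 0.063]]
top vial_1_mid 0.5 [238.4, 192.9, 252.1, 214.4] [0.63  0.331 0.047] [[0.62, 0.322, -0.002], [0.654, 0.346, 0.062]]
top beaker_mid 0.59 [355.0, 239.0, 391.8, 273.2] [0.539 0.096 0.005] [[0.51, 0.073, -0.0], [0.565, 0.13, 0.082]]
top timer_mid 0.63 [327.6, 282.3, 373.3, 324.4] [0.45  0.142 0.016] [[0.418, 0.109, 0.012], [0.484, 0.178, 0.02]]
top port 0.77 [240.0, 188.5, 351.5, 314.3] [0.536 0.24  0.061] [[0.445, 0.157, 0.003], [0.631, 0.325, 0.094]]
top port 0.49 [325.7, 280.9, 376.3, 323.4] [0.45  0.142 0.016] [[0.418, 0.107, 0.012], [0.482, 0.178, 0.02]]
scene photometer 0.61 [253.8, 236.6, 387.8, 355.2] [0.524 0.239 0.064] [[0.435, 0.
[... 843 characters left out ...]
6127e-05,  1.43151069e+00]), 'qvel': array([-3.33380472e-04,  5.06470813e-04, -1.17587494e-03, -1.43882599e-03,
       -3.92932863e-04, -8.52581725e-05]), 'joint_torque': array([ 6.42092746e-04, -5.37012362e+01,  3.31644237e+01,  1.57516446e-03,
       -1.67444955e-05,  3.80675800e-06]), 'tool_pos': array([ 0.22730526, -0.47322857,  0.23131564]), 'tool_rot': array([[ 4.32961374e-01, -9.01412474e-01, -2.33859564e-05],
       [-9.01412474e-01, -4.32961375e-01,  4.22029703e-06],
       [-1.39294442e-05,  1.92531672e-05, -1.00000000e+00]]), 'contact_force': array([ 0.46138102, -0.27755862, -0.33737316]), 'moment': array([ 0.00625765, -0.03559985, -0.01617211]), 'grip_width': 0.08531292922211436}
```

```bash
python3 - <<'E'
from h import *
w=np.load("top0.npz")["w"]; ws=np.load("scene0.npz")["w"]
for nm,W,lo in(("top",w,.088),("scene",ws,.088),("topbody",w,.03)):
    m=(W[...,2]>lo)&(W[...,2]<.1)&(W[...,0]>.42)&(W[...,0]<.66)&(W[...,1]>.15)&(W[...,1]<.33)
    if lo<.05: # largest component, eroded from the small things
        m=m.astype(np.uint8); n,l,st,_=cv2.connectedComponentsWithStats(cv2.morphologyEx(m,cv2.MORPH_OPEN,np.ones((25,25),np.uint8))); m=l==1+st[1:,4].argmax()
    r=cv2.minAreaRect((W[m][:,:2]*1000).astype(np.float32)); print(nm,m.sum(),r,np.median(W[m][:,2])); print(cv2.boxPoints(r).round(1).tolist())
a=cv2.imread("pics/top0.png")[170:340,200:420]; b=cv2.imread("pics/scene0.png")[180:380,220:460]
c=np.zeros((600,800,3),np.uint8); a=cv2.resize(a,(400,309)); b=cv2.resize(b,(400,333)); c[:309,:400]=a; c[:333,400:]=b
cv2.imwrite("pics/c0.png",c[:340])
E
```

```text
top 2814 ((561.1201171875, 228.03216552734375), (109.87503814697266, 98.51245880126953), 61.459468841552734) 0.0916199054190961
[[491.6000061035156, 203.3000030517578], [578.0999755859375, 156.1999969482422], [630.5999755859375, 252.8000030517578], [544.0999755859375, 299.79998779296875]]
scene 2978 ((558.5145263671875, 228.56146240234375), (110.19645690917969, 98.77788543701172), 60.668540954589844) 0.09281684241309135
[[488.5, 204.6999969482422], [574.5999755859375, 156.3000030517578], [628.5999755859375, 252.39999389648438], [542.4000244140625, 300.79998779296875]]
topbody 3370 ((537.4742431640625, 229.84573364257812), (102.4421615600586, 138.61868286132812), 0.16069528460502625) 0.09019983425643555
[[486.1000061035156, 299.0], [486.3999938964844, 160.39999389648438], [588.9000244140625, 160.6999969482422], [588.5, 299.29998779296875]]
```

View pics/c0.png

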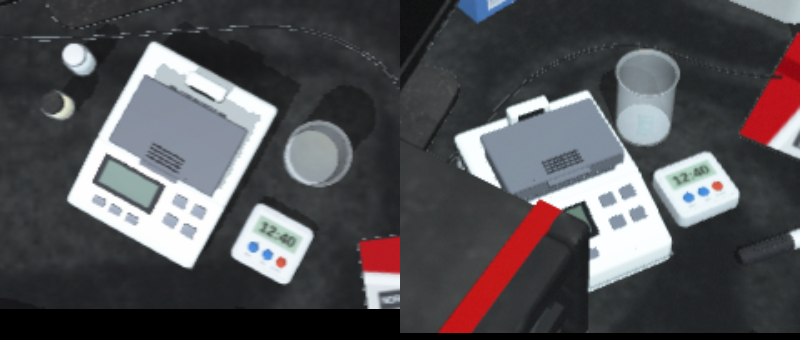

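```bash
python3 - <<'E'
from h import *
th=np.radians(-28.9); ex=np.array([np.cos(th),np.sin(th)]); ey=np.array([-ex[1],ex[0]])
p=cams.camera("top"); w=cloud(p); v0=w[257,292]; print("ribs top",v0)
w=np.load("top0.npz")["w"]
sil=models.silhouettes("photometer",p)[0]["region"]
for nm,lo,hi in(("body",.033,.07),("hatch",.0885,.1)):
    m=sil&(w[...,2]>lo)&(w[...,2]<hi); q=w[m][:,:2]; a=q@ex; b=q@ey
    print(nm,np.percentile(a,[0,.5,2,98,99.5,100]).round(4),np.percentile(b,[0,.5,2,98,99.5,100]).round(4))
h=models.silhouettes("hatch",p)[0]["region"]; 
g=p["img"].astype(int); m=h&(w[...,2]>.0885)&(g.max(-1)<190); q=w[m][:,:2]; print("grey",np.percentile(q@ex,[0,1,99,100]).round(4),np.percentile(q@ey,[0,1,99,100]).round(4))
r=cv2.minAreaRect((w[m][:,:2]*1000).astype(np.float32)); print(r)
ps=cams.camera("scene"); 
W=np.load("scene0.npz")["w"]; g=ps["img"].astype(int); m=models.silhouettes("hatch",ps)[0]["region"]&(W[...,2]>.0885)&(g.max(-1)<190); q=W[m][:,:2]; print("grey scene",np.percentile(q@ex,[0,1,99,100]).round(4),np.percentile(q@ey,[0,1,99,100]).round(4))
K=ps["intrinsics"]; print("ribs scene", W[180+round(162*200/333), 220+round(162*240/400)])
m=ps["img"]; print(status.state()["t"])
for pp in ([.51,.26],): print(np.array(pp)@ex)
E
```

```text
ribs top [0.53156786 0.24167961 0.09322151]Traceback (most recent call last):
  File "<stdin>", line 5, in <module>
IndexError: list index out of range
```

```bash
python3 - <<'E'
from h import *
th=np.radians(-28.9); ex=np.array([np.cos(th),np.sin(th)]); ey=np.array([-ex[1],ex[0]]); c=np.array([.5365,.241])
for n in("top","scene"):
    w=np.load(n+"0.npz")["w"]; g=cv2.imread(f"pics/{n}0.png").astype(int)
    a=(w[...,:2]-c)@ex; b=(w[...,:2]-c)@ey; z=w[...,2]
    near=(abs(a)<.11)&(abs(b)<.08)
    for nm,m in(("deck",near&(z>.057)&(z<.066)),("console",near&(z>.033)&(z<.057)&(a<-.02)),("hatch",near&(z>.0885)&(z<.1)),("grey",near&(z>.0885)&(z<.1)&(g.max(-1)<190))):
        print(n,nm,m.sum(),np.percentile(a[m],[0,1,3,97,99,100]).round(4)*1000,np.percentile(b[m],[0,1,3,97,99,100]).round(4)*1000)
print((np.array([.5316,.2417])-c)@ex,(np.array([.5316,.2417])-c)@ey)
E
```

```text
top deck 2268 [-41.5 -35.4 -31.7  87.2  88.5  89.5] [-69.4 -68.5 -67.2  67.8  69.1  70.6]
top console 2627 [-88.6 -87.6 -86.2 -26.5 -23.3 -20.4] [-69.6 -68.3 -65.7  65.4  68.5  70.4]
top hatch 2769 [-21.5 -18.6 -15.5  52.4  53.9  70.5] [-54.5 -53.3 -51.   51.7  53.9  55.6]
top grey 2755 [-21.3 -18.3 -15.3  52.3  53.8  56.2] [-54.5 -53.1 -50.9  51.6  53.9  55.4]
scene deck 1587 [-43.7 -38.8 -35.9  85.   86.8  89. ] [-70.7 -69.1 -67.7  67.3  68.8  69.9]
scene console 1915 [-90.6 -89.5 -88.9 -32.1 -27.  -20.2] [-71.1 -68.9 -67.5   3.6   7.6  12.4]
scene hatch 2950 [-24.2 -21.  -18.   50.5  52.5  73.1] [-55.1 -53.5 -51.1  52.   54.1  55.1]
scene grey 2922 [-24.2 -21.  -18.   50.1  51.9  56.1] [-54.9 -53.1 -50.7  52.   54.1  55.1]
-0.004628073850578606 -0.0017552585090495007
```

```bash
python3 - <<'E'
from h import *
w=np.load("top0.npz")["w"]; x,y,z=w[...,0],w[...,1],w[...,2]
# corridor along the straight path
a=np.array([.227,-.473]); b=np.array([.53,.244]); d=(b-a)/np.linalg.norm(b-a)
s=(x-a[0])*d[0]+(y-a[1])*d[1]; o=abs(-(x-a[0])*d[1]+(y-a[1])*d[0])
for i in range(0,9):
    m=(o<.1)&(s>.1*i-.0)&(s<.1*i+.1); print(i,m.sum(),np.nanmax(z[m]) if m.any() else None)
E
```

```text
0 1385 -0.02024639449766713
1 4943 0.027991849584535093
2 5535 0.04398045242245778
3 6016 0.22379398102926523
4 7399 0.22680160153341106
5 6029 0.01117532719388565
6 5922 0.08438162084690974
7 6273 0.09656656379062933
8 5627 0.09643995124303366
```

View pics/top0.png

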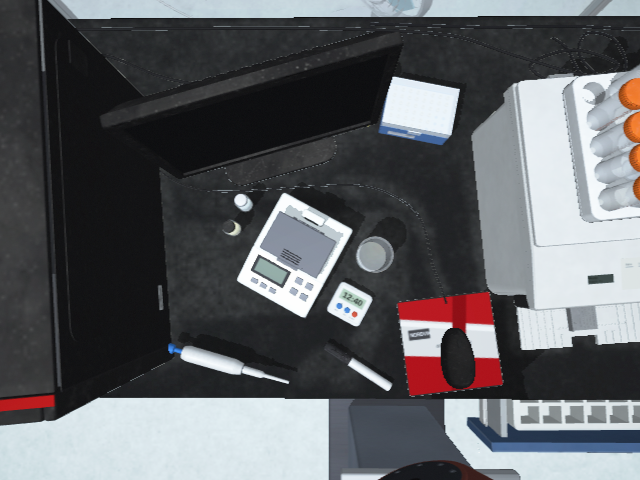

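```bash
python3 - <<'E'
from h import *
w=np.load("top0.npz")["w"]
for n,v,u in(("glove",310,480),("gloveL",340,410),("gloveR",370,495),("analyser front L",285,500),("an top",240,510),("an R",290,630),("tray",330,570),("monitor bottom L",170,175),("mon bottom R",125,370),("mon top L",118,110),("cab edge",390,110),("cab inner top",200,50),("rack lower right",430,560),("pipette",355,210),("tubes",130,615),("box",110,420)): print(n,w[v,u].round(3))
print(np.nanmax(w[290:396,398:502,2]))
for yy in np.arange(-.5,.5,.1):
    m=(w[...,1]>yy)&(w[...,1]<yy+.1)&(w[...,0]<.5)&(w[...,2]>.1); print(round(yy,1),m.sum(),w[m].min(0).round(3) if m.any() else '',w[m].max(0).round(3) if m.any() else '')
E
```

```text
glove [ 0.439 -0.096  0.002]
gloveL [0.385 0.032 0.004]
gloveR [ 0.332 -0.12   0.001]
analyser front L [ 0.486 -0.107  0.08 ]
an top [ 0.556 -0.102  0.146]
an R [ 0.481 -0.238  0.222]
tray [ 0.406 -0.246  0.027]
monitor bottom L [0.673 0.433 0.122]
mon bottom R [0.765 0.108 0.066]
mon top L [0.681 0.435 0.367]
cab edge [0.355 0.459 0.283]
cab inner top [0.596 0.539 0.299]
rack lower right [ 0.198 -0.279 -0.101]
pipette [0.362 0.388 0.038]
tubes [ 0.675 -0.162  0.337]
box [0.79  0.021 0.07 ]
0.07049171098390872
-0.5 0  
-0.4 0  
-0.3 999 [ 0.46  -0.254  0.212] [ 0.499 -0.2    0.23 ]
-0.2 2909 [ 0.452 -0.2    0.1  ] [ 0.499 -0.103  0.231]
-0.1 12 [ 0.268 -0.004  0.323] [ 0.271 -0.     0.34 ]
-0.0 1425 [0.241 0.    0.236] [0.27  0.1   0.338]
0.1 61 [0.233 0.1   0.24 ] [0.244 0.115 0.273]
0.2 0  
0.3 0  
0.4 16704 [0.349 0.458 0.1  ] [0.5   0.5   0.415]
```

Request:
step_arm([
  [[0, 0, 0], [0, 0, -40], 0],
  [[0, 0, 0], [0, 0, -80], 0],
  [[0, 0, -6], [-25, -28, -90], 0],
  [[0, 0, -12], [-52, -58, -90], 0],
  [[0, 0, -18], [-79, -88, -90], 0],
  [[0, 0, -24], [-106, -118, -90], 0],
  [[0, 0, -30], [-133, -148, -90], 0],
  [[0, 0, -35.4], [-160, -178, -90], 0],
  [[0, 0, -35.4], [-187, -208, -90], 0],
  [[0, 0, -35.4], [-214, -240, -90], 0],
], newtons=30)

```text
t: 1.83
tool_pos: [0.351, -0.1748, 0.3216]
tool_rot: [[0.875, -0.484, 0.001], [-0.484, -0.875, -0.001], [0.001, 0.0, -1.0]]
contact_force: [1.5, -0.6, 0.4]
grip_width: 0.0
```

Request:
step_arm([
  [[0, 0, 0], [-4, -40, 0], 0],
  [[0, 0, 0], [-8, -80, 0], 0],
  [[0, 0, 0], [-12, -120, 0], 0],
  [[0, 0, 0], [-16, -160, 0], 0],
  [[0, 0, 0], [-20, -200, 0], 0],
  [[0, 0, 0], [-24, -240, 0], 0],
  [[0, 0, 0], [-28, -280, 0], 0],
  [[0, 0, 0], [-32, -320, 0], 0],
  [[0, 0, 0], [-36, -360, 0], 0],
  [[0, 0, 0], [-40, -400, 0], 0],
])

```text
t: 2.67
tool_pos: [0.51, 0.1968, 0.3215]
tool_rot: [[0.875, -0.484, 0.001], [-0.484, -0.875, -0.001], [0.001, -0.0, -1.0]]
contact_force: [0.8, -0.8, 0.6]
grip_width: -0.0002
```

```bash
cat >> h.py <<'E'
O=np.array([.5365,.241,0]); th=np.radians(-28.9); PX=np.array([np.cos(th),np.sin(th),0]); PY=np.array([-PX[1],PX[0],0])
def rel(a,b,z):
    s=status.state(); t=O+a*PX+b*PY+np.array([0,0,z]); p=s["tool_pos"]
    print("tool shift mm to (a,b,z)",(a,b,z),(s["tool_rot"].T@(t-p)*1000).round(1),"now a,b,z",((p-O)@PX).round(4),((p-O)@PY).round(4),p[2].round(4),"F",s["contact_force"].round(2))
E
python3 -c "
from h import *
rel(-.007,0,.11); print(status.state()['tool_rot'].round(3).tolist())"
```

```text
tool shift mm to (a,b,z) (-0.007, 0, 0.11) [ -5.4 -51.5 211.5] now a,b,z -0.0019 -0.0516 0.3215 F [ 0.79 -0.78  0.57]
[[0.875, -0.484, 0.001], [-0.484, -0.875, -0.001], [0.001, -0.0, -1.0]]
```

Request:
step_arm([
  [[0, 0, 0], [-4, -30, 10], 0],
  [[0, 0, 0], [-5.4, -51.5, 40], 0],
  [[0, 0, 0], [-5.4, -51.5, 75], 0],
  [[0, 0, 0], [-5.4, -51.5, 110], 0],
  [[0, 0, 0], [-5.4, -51.5, 145], 0],
  [[0, 0, 0], [-5.4, -51.5, 175], 0],
  [[0, 0, 0], [-5.4, -51.5, 195], 0],
  [[0, 0, 0], [-5.4, -51.5, 205], 0],
  [[0, 0, 0], [-5.4, -51.5, 205], 0],
])

```text
t: 3.42
tool_pos: [0.5289, 0.2439, 0.1145]
tool_rot: [[0.875, -0.484, -0.003], [-0.484, -0.875, -0.002], [-0.001, 0.003, -1.0]]
contact_force: [-0.5, 0.1, 0.6]
grip_width: -0.0
```

```bash
python3 -c "
from h import *
rel(-.007,0,.0985)
a=cams.camera('scene'); b=cams.camera('wrist')
c=np.hstack([cv2.resize(a['img'][160:380,200:464],(400,333)),cv2.resize(b['img'],(400,300))[:300] if 0 else cv2.copyMakeBorder(cv2.resize(b['img'],(400,300)),0,33,0,0,0)])
cv2.imwrite('pics/c1.png',c[...,::-1])"
```

```text
tool shift mm to (a,b,z) (-0.007, 0, 0.0985) [ 1.  -1.2 16. ] now a,b,z -0.008 -0.0011 0.1145 F [-0.47  0.11  0.6 ]
```

View pics/c1.png

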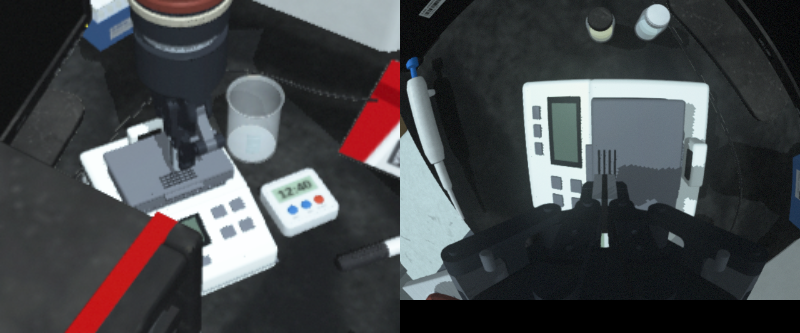

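Request:
step_arm([
  [[0, 0, 0], [1, -1, 10], 0],
  [[0, 0, 0], [1, -1, 18], 0],
  [[0, 0, 0], [1, -1, 21], 0],
  [[0, 0, 0], [1, -1, 23], 0],
  [[0, 0, 0], [1, -1, 24], 0],
  [[0, 0, 0], [1, -1, 25], 0],
  [[0, 0, 0], [1, -1, 25], 0],
])

```text
t: 4.1
tool_pos: [0.5324, 0.2449, 0.0925]
tool_rot: [[0.875, -0.484, 0.002], [-0.484, -0.875, -0.0], [0.002, -0.001, -1.0]]
contact_force: [-0.4, -0.2, -0.0]
grip_width: 0.0001
```

Request:
step_arm([
  [[0, 0, 0], [-1, 0, 1], 0],
  [[0, 0, 0], [-1, 0, 2], 0],
  [[0, 0, 0], [-1, 0, 3], 0],
  [[0, 0, 0], [-1, 0, 4], 0],
  [[0, 0, 0], [-1, 0, 4], 0],
])

```text
t: 4.52
tool_pos: [0.5314, 0.2456, 0.0884]
tool_rot: [[0.875, -0.484, 0.002], [-0.484, -0.875, 0.0], [0.002, -0.001, -1.0]]
contact_force: [-1.1, 1.0, 1.4]
grip_width: -0.0002
```

Request:
step_arm([
  [[0, 0, 0], [0, 0, 1], 0],
  [[0, 0, 0], [0, 0, 2], 0],
  [[0, 0, 0], [0, 0, 2.5], 0],
  [[0, 0, 0], [0, 0, 2.5], 0],
])

```text
t: 4.85
tool_pos: [0.5315, 0.2457, 0.0864]
tool_rot: [[0.875, -0.484, 0.002], [-0.484, -0.875, 0.0], [0.002, -0.001, -1.0]]
contact_force: [-2.1, 0.6, 9.7]
grip_width: 0.0002
```

Request:
step_arm([
  [[0, 0, 0], [0, 0, -35], 0],
  [[0, 0, 0], [-10, 0, -70], 0],
  [[0, 0, 0], [-35, 0, -95], 0],
  [[0, 0, 0], [-60, 0, -110], 0],
  [[0, 0, 0], [-60, 0, -110], 0],
  [[0, 0, 0], [-60, 0, -110], 0],
  [[0, 0, 0], [-60, 0, -110], 0],
  [[0, 0, 0], [-60, 0, -110], 0],
  [[0, 0, 0], [-60, 0, -110], 0],
  [[0, 0, 0], [-60, 0, -110], 0],
])

```text
t: 5.68
tool_pos: [0.4788, 0.2741, 0.1954]
tool_rot: [[0.875, -0.484, 0.001], [-0.484, -0.875, -0.0], [0.001, -0.0, -1.0]]
contact_force: [-0.2, -0.1, -0.6]
grip_width: -0.0001
```

Request:
step_arm([
  [[0, 0, 0], [0, 0, 0], 0],
  [[0, 0, 0], [0, 0, 0], 0],
  [[0, 0, 0], [0, 0, 0], 0],
  [[0, 0, 0], [0, 0, 0], 0],
  [[0, 0, 0], [0, 0, 0], 0],
  [[0, 0, 0], [0, 0, 0], 0],
  [[0, 0, 0], [0, 0, 0], 0],
  [[0, 0, 0], [0, 0, 0], 0],
])

```text
t: 6.35
tool_pos: [0.4788, 0.2741, 0.1955]
tool_rot: [[0.875, -0.484, 0.001], [-0.484, -0.875, -0.0], [0.001, -0.0, -1.0]]
contact_force: [-0.2, 0.5, -0.3]
grip_width: 0.0001
```

```bash
cat > chk.py <<'E'
from h import *
import sys
def chk(n):
    a=cams.camera('scene'); t=cams.camera('top')
    for nm,p in(("scene",a),("top",t)):
        w=cloud(p); A=(w-O)@PX; B=(w-O)@PY; z=w[...,2]
        for th in("hatch",):
            for s in models.silhouettes(th,p)[:1]:
                m=s["region"]&(z>.06)&(z<.2); print(nm,th,round(s["conf"],2),"a",np.percentile(A[m],[2,50,98]).round(3),"z",np.percentile(z[m],[2,50,98]).round(3))
        m=(abs(A)<.12)&(abs(B)<.09)&(z>.033)&(z<.066); print(nm,"body a",np.percentile(A[m],[1,99]).round(4),"b",np.percentile(B[m],[1,99]).round(4))
    c=np.hstack([cv2.resize(a['img'][160:380,200:464],(400,333)),cv2.resize(t['img'][150:340,190:418],(400,333))])
    cv2.imwrite(f'pics/{n}.png',c[...,::-1])
chk(sys.argv[1]); rel(-.03,0,.117)
E
python3 chk.py c2
```

```text
scene hatch 0.76 a [0.016 0.027 0.053] z [0.082 0.143 0.153]
scene body a [-0.0891  0.0818] b [-0.0687  0.0695]
top hatch 0.94 a [0.018 0.037 0.06 ] z [0.088 0.14  0.151]
top body a [-0.0844  0.0884] b [-0.0689  0.0691]
tool shift mm to (a,b,z) (-0.03, 0, 0.117) [36.4  1.1 78.5] now a,b,z -0.0665 0.0011 0.1954 F [ 0.38  0.96 -0.12]
```

View pics/c2.png

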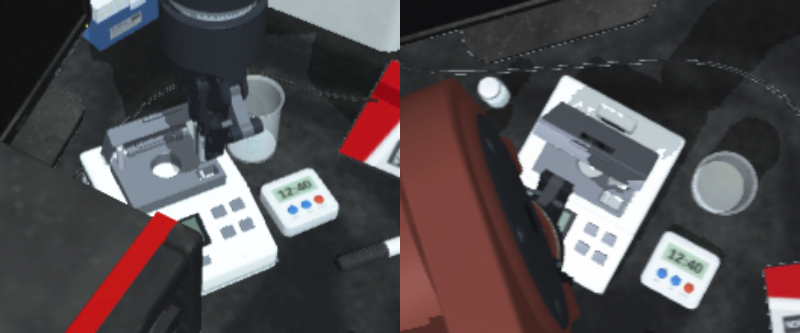

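Request:
step_arm([
  [[0, 0, 0], [0, 1, 30], 0],
  [[0, 0, 0], [5, 1, 60], 0],
  [[0, 0, 0], [15, 1, 75], 0],
  [[0, 0, 0], [25, 1, 75], 0],
  [[0, 0, 0], [35, 1, 75], 0],
  [[0, 0, 0], [41, 1, 75], 0],
  [[0, 0, 0], [46, 1, 75], 0],
  [[0, 0, 0], [50, 1, 75], 0],
  [[0, 0, 0], [50, 1, 75], 0],
])

```text
t: 7.3
tool_pos: [0.5234, 0.2488, 0.1214]
tool_rot: [[0.875, -0.485, 0.003], [-0.485, -0.875, 0.0], [0.002, -0.001, -1.0]]
contact_force: [-0.1, -0.1, 0.7]
grip_width: -0.0001
```

Request:
step_arm([
  [[0, 0, 0], [4, 0, 0], 0],
  [[0, 0, 0], [8, 0, 0], 0],
  [[0, 0, 0], [12, 0, 0], 0],
  [[0, 0, 0], [16, 0, 0], 0],
  [[0, 0, 0], [20, 0, 0], 0],
  [[0, 0, 0], [24, 0, 0], 0],
  [[0, 0, 0], [28, 0, 0], 0],
  [[0, 0, 0], [32, 0, 0], 0],
  [[0, 0, 0], [36, 0, 0], 0],
  [[0, 0, 0], [36, 0, 0], 0],
])

```text
t: 8.13
tool_pos: [0.5557, 0.2309, 0.1214]
tool_rot: [[0.874, -0.485, 0.003], [-0.485, -0.874, 0.0], [0.003, -0.002, -1.0]]
contact_force: [-0.1, 0.5, -0.2]
grip_width: -0.0001
```

```bash
python3 chk.py c3
```

```text
scene hatch 0.89 a [0.035 0.049 0.055] z [0.085 0.126 0.154]
scene body a [-0.0891  0.0812] b [-0.069   0.0694]
top body a [0.0872 0.0872] b [-0.0675 -0.0675]
tool shift mm to (a,b,z) (-0.03, 0, 0.117) [-50.7   0.5   4.3] now a,b,z 0.0207 0.0004 0.1214 F [-0.39 -0.33 -0.12]
```

Request:
step_arm([
  [[0, 0, 0], [3, 0, 0], 0],
  [[0, 0, 0], [6, 0, 0], 0],
  [[0, 0, 0], [9, 0, 0], 0],
  [[0, 0, 0], [12, 0, 0], 0],
  [[0, 0, 0], [14, 0, 0], 0],
  [[0, 0, 0], [15, 0, 0], 0],
  [[0, 0, 0], [15, 0, 0], 0],
])

```text
t: 8.92
tool_pos: [0.5682, 0.2239, 0.1214]
tool_rot: [[0.875, -0.485, 0.003], [-0.485, -0.875, 0.0], [0.002, -0.001, -1.0]]
contact_force: [0.6, -0.2, 0.0]
grip_width: 0.0003
```

```bash
python3 chk.py c4
```

```text
scene hatch 0.81 a [0.046 0.057 0.065] z [0.082 0.117 0.154]
scene body a [-0.0894  0.081 ] b [-0.0688  0.0694]Traceback (most recent call last):
  File "chk.py", line 13, in <module>
    chk(sys.argv[1]); rel(-.03,0,.117)
    ~~~^^^^^^^^^^^^^
  File "chk.py", line 10, in chk
    m=(abs(A)<.12)&(abs(B)<.09)&(z>.033)&(z<.066); print(nm,"body a",np.percentile(A[m],[1,99]).round(4),"b",np.percentile(B[m],[1,99]).round(4))
                                                                     ~~~~~~~~~~~~~^^^^^^^^^^^^^
    return _quantile_unchecked(
        a, q, axis, out, overwrite_input, method, keepdims, weights)
    return _ureduce(a,
                    func=_quantile_ureduce_func,
    ...<5 lines>...
                    overwrite_input=overwrite_input,
                    method=method)
    r = func(a, **kwargs)
    result = _quantile(arr,
                       quantiles=q,
    ...<2 lines>...
                       out=out,
                       weights=wgt)
    slices_having_nans = np.isnan(arr[-1, ...])
                                  ~~~^^^^^^^^^
IndexError: index -1 is out of bounds for axis 0 with size 0
```

Request:
step_arm([
  [[0, 0, 0], [1, 0, 0], 0],
  [[0, 0, 0], [1.5, 0, 0], 0],
  [[0, 0, 0], [2, 0, 0], 0],
  [[0, 0, 0], [2, 0, 0], 0],
  [[0, 0, 0], [2, 0, 0], 0],
])

```text
t: 9.53
tool_pos: [0.5697, 0.2231, 0.1214]
tool_rot: [[0.875, -0.485, 0.003], [-0.485, -0.875, 0.0], [0.002, -0.001, -1.0]]
contact_force: [0.4, -0.7, -1.3]
grip_width: 0.0001
```

Request:
step_arm([
  [[0, 0, 0], [-5, 0, 0], 0],
  [[0, 0, 0], [-20, 0, 0], 0],
  [[0, 0, 0], [-45, 0, 0], 0],
  [[0, 0, 0], [-75, 0, -10], 0],
  [[0, 0, 0], [-100, 0, -40], 0],
  [[0, 0, 0], [-120, 0, -75], 0],
  [[0, 0, 0], [-140, 0, -110], 0],
  [[0, 0, 0], [-160, 0, -130], 0],
  [[0, 0, 0], [-160, 0, -130], 0],
  [[0, 0, 0], [-160, 0, -130], 0],
])

```text
t: 10.37
tool_pos: [0.4291, 0.3015, 0.2523]
tool_rot: [[0.875, -0.483, 0.005], [-0.483, -0.875, 0.001], [0.004, -0.004, -1.0]]
contact_force: [0.8, -0.8, -1.1]
grip_width: 0.0001
```

```bash
sed -i 's/; print(nm,"body a"/; m.sum()>50 and print(nm,"body a"/' chk.py; python3 chk.py c5; python3 - <<'E'
from h import *
p=cams.camera("scene"); w=cloud(p); A=(w-O)@PX; B=(w-O)@PY; z=w[...,2]
m=(abs(B)<.056)&(z>.10)&(z<.16)&(A>.02)&(A<.1)
for lo in np.arange(.1,.16,.01):
    k=m&(z>=lo)&(z<lo+.01); print(round(lo,2),k.sum(),np.median(A[k]).round(4) if k.any() else '')
for th,x in(("beaker_mid",[.534,.108,.051]),("timer_mid",[.446,.148,.017])):
    for s in models.silhouettes(th,p)[:1]: print(th,np.nanmedian(w[s["region"]],0).round(3),x)
E
```

```text
scene hatch 0.72 a [-0.019  0.045  0.069] z [0.061 0.08  0.153]
scene body a [-0.0889  0.0813] b [-0.0689  0.0694]
top hatch 0.77 a [0.04  0.057 0.075] z [0.063 0.149 0.155]
top body a [-0.0868  0.0879] b [-0.0687  0.0691]
tool shift mm to (a,b,z) (-0.03, 0, 0.117) [ 92.2  -0.4 132.9] now a,b,z -0.1224 -0.0002 0.2498 F [-0.47 -0.35 -0.52]
0.1 359 0.0581
0.11 334 0.0593
0.12 325 0.0603
0.13 440 0.0606
0.14 118 0.0593
0.15 620 0.0586
timer_mid [0.553 0.232 0.077] [0.446, 0.148, 0.017]
```

View pics/c5.png

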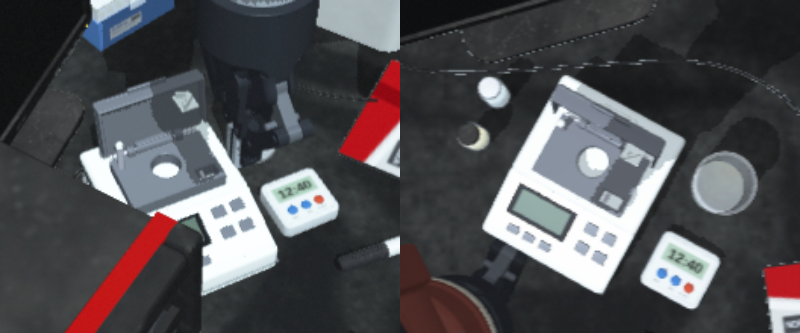

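```bash
python3 - <<'E'
from h import *
for n in("top","scene"):
    p=cams.camera(n); w=cloud(p); A=(w-O)@PX; B=(w-O)@PY; z=w[...,2]
    m=(abs(B)<.05)&(z>.144)&(z<.165)&(A>.0)&(A<.11); print(n,m.sum(),np.percentile(A[m],[1,5,50,95,99]).round(4),np.percentile(z[m],[5,95]).round(4))
    k=(abs(B)<.05)&(z>.1)&(z<.14)&(A>.05)&(A<.075)
    if k.sum()>100: 
        f=np.polyfit(z[k],A[k],1); r=abs(A[k]-np.polyval(f,z[k])); f=np.polyfit(z[k][r<.003],A[k][r<.003],1); print("fit angle",np.pi/2+np.arctan(f[0]),k.sum())
t=np.load("top0.npz")["w"]; w0=cams.camera("top"); w=cloud(w0)
for th,x in(("vial_0_mid",[.585,.351]),("vial_1_mid",[.63,.331]),("beaker_mid",[.539,.096]),("timer_mid",[.45,.142])):
    for s in models.silhouettes(th,w0)[:1]: print(th,s["bbox"],np.nanmedian(w[s["region"]],0).round(3),x)
E
```

```text
top 710 [0.0522 0.0528 0.0608 0.0687 0.0696] [0.1477 0.1536]
scene 641 [0.0506 0.0514 0.0592 0.0663 0.0682] [0.1496 0.155 ]
fit angle 1.6762995866513204 1097
vial_0_mid [222.2, 220.8, 241.5, 235.0] [0.585 0.351 0.057] [0.585, 0.351]
vial_1_mid [237.2, 193.4, 250.5, 214.1] [0.63  0.331 0.054] [0.63, 0.331]
beaker_mid [354.0, 236.0, 393.2, 268.3] [0.539 0.097 0.005] [0.539, 0.096]
timer_mid [326.2, 280.4, 376.2, 325.0] [0.452 0.142 0.016] [0.45, 0.142]
```

```bash
python3 -c "
from h import *
s=status.state(); print(s['t'],s['contact_force'].round(2),abs(s['qvel']).max()); print(env.close_job())"
```

```text
11.0667 [ 0.63 -0.85 -0.12] 0.002066921936131283
the job is handed in; nothing more can be done
None
```

The photometer's sample port is open, and I handed the job in at 11.1 s. I pressed the ribbed front of the hatch to its firm bottom with closed fingers (9.7 N), then lifted off. The hatch popped up by itself to the stated waiting position. I then pushed it back by its front edge at low force and withdrew the arm.

**Hatch:** it stands past upright. I get about 1.71 rad from where its front edge is, and 1.68 rad from fitting its inner face. Both are above the required 1.6 and short of the 1.75 stop.

**Surroundings:** the photometer had not moved by more than about 1 mm. The vials, beaker and timer are within about 2 mm of where they started. The arm is clear, with only sensor noise on the force reading.

**Checks that failed or disagreed:**
- One "photometer" detection came back empty, so I worked from the depth points instead.
- One late "timer" detection in the scene camera landed on the photometer. The top camera found the timer in its original place.
- One check script crashed while the arm blocked the top camera's view, and I re-ran it once the arm was clear.

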